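# Hang the colour sample panel on the shop's snap hook

### The arm

A 7-joint arm with a two-finger parallel gripper is mounted at the origin on the work surface. World frame = base frame: x ahead of the robot, y to its left, z up, the work surface at z = 0. Lengths are in m, angles in rad, forces in N, time in s.
With the tool pointing down it reaches from about 0.425 to 0.825 m from the base axis. Payload 3.6 kg.
Tool frame: the origin (TCP) lies where the fingers leave the gripper's body, on its centre line; the fingertips stand 73 mm ahead of it and the grasp point (between the pads) lies 54 mm ahead of it; z points along the fingers, y is the line along which they close (so a half turn about z gives the same grasp; the last joint's range is limited). The gripper opens to 85 mm and grips with 20 to 120 N. Pads are 22 mm wide; open, the fingers measure 114 mm over their backs; the gripper's body (76 mm by 85 mm) begins 54 mm behind the grasp point. The pads swing forward as they close: fully open they stand 13 mm farther back than shut.
Start: joints at [-1.175, 0.615, -0.013, 1.423, 0.008, 1.103, -0.04], TCP at [0.267, 0.593, 0.304] pointing down, gripper open.
Joint ranges: [-3.12, 3.12], [-0.3, 2.06], [-1.34, 1.32], [0.26, 2.42], [-1.36, 4.5], [0.01, 1.98], [-2.84, 2.84]. Speed limits (rad/s): [2.79, 2.79, 3.14, 3.14, 3.14, 3.14, 3.14].

### API

Orientations are given as a unit quaternion [x, y, z, w].
In Python, from station import arm, snapshot, camera_info, ticket gives the robot as it stands. Calls block until the motion is done:
- arm.movep(position, orientation): joint-space move of the TCP to a pose.
- arm.line_to(position, velocity=0.15, ori=None): straight line of the TCP; ori=None keeps the orientation; velocity is the mean speed in m/s.
- arm.move_j(angles): joint-space move.
- arm.move_gripper(opening, effort=None): opening from 0.0 (shut) to 1.0 (fully open); effort is the grip in N (None keeps the last); returns when the fingers have stopped.
- arm.pause(seconds).
- arm.ik(position, orientation): joint angles nearest the present ones, or None.
- snapshot(name): name is "scene" or "top" or "wrist"; returns the picture (480x640x3 uint8, blue, green, red); there is no depth.
- camera_info(name): a dict with "fx", "fy", "cx", "cy" (pixels), "dist_coeffs" ([k1, k2, p1, p2, k3] as OpenCV has them; the pictures are not rectified), "R" (3x3) and "t" (3): a world point X has camera coordinates R X + t; the wrist camera has in their place "T_tool_cam" (4x4, takes a point from camera to tool coordinates, whose origin is the TCP and whose axes are the flange's). Camera axes: x right, y down, z forward; pixel columns grow to the right and rows downward; lengths in m; the calibration is good to about 2 mm. A picture is of the moment at which its call begins: read the wrist's pose just before it. camera_info takes no time and is no camera call.
A pose or a line that the arm cannot do raises arm.MotionError and nothing moves.
- ticket.finish_job(): hands the job in; it is judged then, once.
Readings, each from a call of its own:
- arm.read_time(): time.
- arm.read_joint_positions(): joint angles.
- arm.read_dq(): joint speeds.
- arm.read_effort(): joint torques, N m.
- arm.read_tool_pos(): TCP position.
- arm.read_eef_rot(): TCP orientation.
- arm.read_ft_force(): force on the tool from outside, world axes, zero at the start.
- arm.read_wrist_torque(): the same for the moment, N m.
- arm.read_opening(): opening from 0.0 (shut) to 1.0 (fully open).
- arm.read_finger_force(): force on a finger pad.
Only numpy, scipy, OpenCV 4.12 (cv2) and the standard library are available. Lean on these libraries where they do the work, as an engineer would, in place of code of your own. Each camera call takes 0.05 s, during which the arm holds its last target. There are 200 camera calls.

### The job

Lift the colour sample panel out of its wooden holder and hang it on the green stand's hook with the colour swatches facing outward, away from the post. Push its staple gently down over the hook's prong until it is fully home on the arm and the orange barb has snapped out above it. Do not drop it on; the hook bends above 20 N, so feel your way down, then let go and leave the rest of the counter as it is.

Things in the scene. Friction and masses are not known exactly. Their poses are not given: they have to be found in the camera images.
- panel: Rigid colour sample panel, 0.09 kg, 5 mm thick (x), 90 wide (y), 130 high (z). Origin: middle of its bottom edge. +x: out of the white marked face with six swatches; the grey back (-x) has a steel staple. Its top 48 mm are plain: grip there from above across the thickness, fingertips at most 30 mm below the top edge, clear of the prong. Starts upright in the holder, bottom 15 mm above the counter.
- staple (a point): Middle of the lower mouth of the staple, an upright loop on the panel's back, open above and below, 14 mm high (68 to 82 mm above the panel's bottom). Opening 8 mm (x) by 14 mm (y) between the panel's back and the staple's rear wall; walls 3 mm, 20 mm wide outside. This point is 6.5 mm behind (-x of) the panel's mid thickness, y = 0. Axes as the panel's.
- holder: Fixed square wooden block, 110 by 110 mm, 40 high, origin under its centre, with two slots crossing at its centre, open at the top and at both ends: 8 mm wide, 25 deep, one along its y, one along its x. The panel stands in the slot along y, its axes along the holder's; draw it straight up. The other slot is free to set the panel down for a regrasp, if the wrist lacks range.
- stand: Fixed display stand; origin under its post, at counter level; +x is outward. Dark base 14 mm thick (x -45 to 115, y +-60 mm); green post 16 by 22 mm, 160 high. A black clamp on it holds the aluminium hook: a level arm 24 mm wide, 10 thick, out to x = 78 mm, and at its end a flat upright prong (x 72 to 78, y +-6 mm, round top) 34 mm high above the arm's top. The hook does not move in use.
- hook_nominal (a point): Point on the stand on the prong's axis (stand x 75, y 0), 130 mm above the counter: the mean height of the arm's top. The clamp sits anywhere up to 24 mm above or below it, NOT reported: feel or see it. Home: the staple round the prong and resting on the arm, staple point on this vertical line at the arm's top. Play 1 mm each way; the round tip guides in errors of about 2 mm. Axes as the stand's.
- barb (a joint): Orange sprung barb on the prong's rear face (post side), hinged 31 mm above the arm's top, free lower end 16 mm above it. 0 rad: sprung out 4.5 mm; about 0.15 with the staple on it. A descending staple presses it back over the last 28 mm or so, resisting with up to 13 N at first and 2 to 7 N later; with the staple within 1.5 mm of the arm it snaps back to 0 above it.
- tin: Bystander: steel paint tin with blue band, 72 mm across, 85 mm high; origin under its centre.
- jar: Bystander: white jar with red lid, 56 mm across, 75 mm high; origin under its centre.
- varnish: Bystander: white bottle with black cap and yellow label, 52 mm across, 105 mm high; origin under its centre.
- brush: Bystander: flat paint brush lying on the counter beyond the work; long axis x.
Things that resemble listed ones, but are neither listed nor needed, are in the scene too. Of the things shaped like the holder, the wooden one is meant.

How it is judged:
On the way, in this order (a step that is already met when the one before it is completed fails the run):
1. the panel is lifted clear out of the holder (z of panel in the frame of holder above 0.05 m), for 0.1 s.
2. the staple, over the prong, presses the barb back (value of joint barb above 0.09 rad and horizontal distance between staple and hook_nominal below 0.008 m), for 0.05 s.
At the end, for the whole second after the job is handed in: Panel hangs released and at rest: staple within 4 mm of the prong's axis each way, within 28 mm of the nominal arm height and resting on the arm itself, swatches away from the post, square to the stand within 0.22 rad, upright within 0.17 rad, barb sprung out (under 0.07 rad) (x of staple in the frame of hook_nominal between -0.004 and 0.004 m and y of staple in the frame of hook_nominal between -0.004 and 0.004 m and z of staple in the frame of hook_nominal between -0.028 and 0.028 m and x of stand in the frame of panel below -0.03 m and angle between the x axis of panel and the x axis of stand, either way round below 0.22 rad and angle between panel's own z axis and vertical below 0.17 rad and value of joint barb below 0.07 rad and contact force between panel and hook_c0 above 0.3 N and contact force between panel and the fingers below 0.05 N and linear speed of panel below 0.02 m/s); the robot touches nothing.
It fails at once if the stand or its hook is loaded with more than 20 N (contact force between anything else and stand above 20 N).
It fails at once if a bystander is pushed more than 30 mm or knocked over (distance of any of tin, jar, varnish, brush from where it was at the start of the episode above 0.03 m or angle between any of tin, jar, varnish's own z axis and vertical above 0.5 rad).
It fails at once if the panel is dropped onto the hook (falls freely there at over 0.3 m/s) (linear speed of panel above 0.3 m/s and contact force between panel and the fingers below 0.05 N and horizontal distance between staple and hook_nominal below 0.05 m).
It also fails if it takes over 72 s, if anything falls off the work surface, if the arm or the gripper's body presses on something with over 40 N, if the wrist force passes 120 N, or if a joint passes its speed limit or range.

## Working session

There is one attempt and no reset: what is moved stays moved. The work goes in short steps, each a Python script; the robot and the scene stay as the last script left them, time stands still between calls to the robot, and variables do not carry over. Pictures are saved under pics/ and viewed, at most 10 in all, crops included, and the job is handed in when it is done.

```bash
mkdir -p pics; python3 - <<'E'
from station import arm,snapshot,camera_info
import cv2,numpy as np
for n in("scene","top"):
    cv2.imwrite(f"pics/{n}0.png",snapshot(n)); c=camera_info(n); print(n,{k:np.round(v,4).tolist() for k,v in c.items() if not isinstance(v,str)})
print({k:np.round(v,4).tolist() for k,v in camera_info("wrist").items() if not isinstance(v,str)}, arm.read_time(), arm.read_eef_rot())
E
```

```text
scene {'fx': 581.1801, 'fy': 581.1801, 'cx': 327.6051, 'cy': 240.461, 'dist_coeffs': [0.0252, 0.0, 0.0, 0.0, 0.0], 'R': [[-0.4797, 0.8774, -0.0065], [0.7401, 0.4006, -0.5401], [-0.4713, -0.2639, -0.8416]], 't': [0.3425, -0.3325, 1.7163]}
top {'fx': 521.0848, 'fy': 521.0848, 'cx': 321.5065, 'cy': 242.5026, 'dist_coeffs': [-0.1226, 0.0, 0.0, 0.0, 0.0], 'R': [[0.0201, -0.9998, -0.0077], [-0.9921, -0.019, -0.1241], [0.1239, 0.0101, -0.9922]], 't': [-0.0714, 0.5976, 1.3572]}
{'fx': 338.8179, 'fy': 338.8179, 'cx': 315.1014, 'cy': 241.4651, 'dist_coeffs': [-0.0164, 0.0, 0.0, 0.0, 0.0], 'T_tool_cam': [[-0.0011, -0.9484, -0.3171, 0.0813], [1.0, -0.0012, 0.0001, 0.0002], [-0.0005, -0.3171, 0.9484, -0.0704], [0.0, 0.0, 0.0, 1.0]]} 0.1 [ 2.09804576e-01  9.77742617e-01 -1.16647675e-03 -2.33908827e-04]
```

View pics/scene0.png

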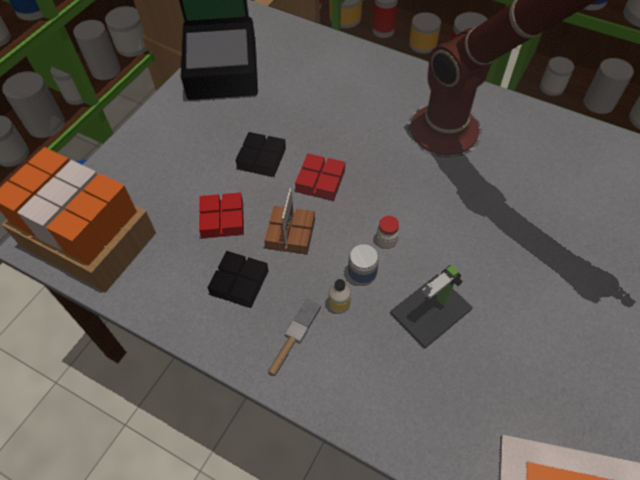

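View pics/top0.png

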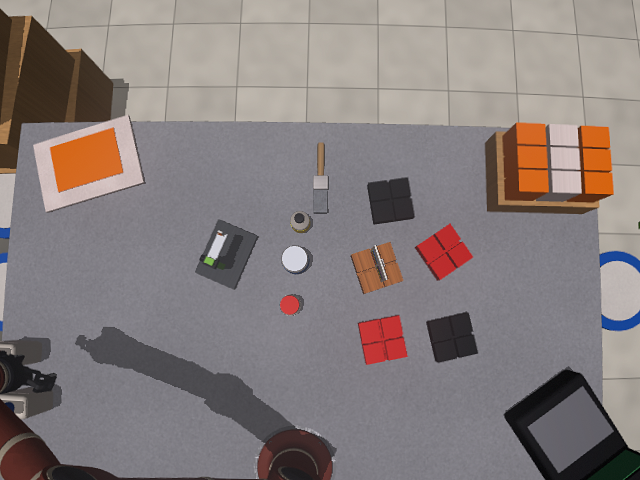

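The scene picture shows the wooden holder with the panel at about (290,225) and the stand at (432,305). In the top picture they are at (377,267) and (227,255). I'll enlarge these areas.

```bash
cat > mont.py <<'E'
import cv2,numpy as np
def tile(im,x,y,w,h,s,step=10):
    c=cv2.resize(im[y:y+h,x:x+w],None,fx=s,fy=s,interpolation=cv2.INTER_CUBIC)
    for i in range(0,w,step):
        cv2.line(c,(i*s,0),(i*s,5),(0,255,255),1)
        if i%(2*step)==0: cv2.putText(c,str(x+i),(i*s,14),0,.35,(0,255,255),1)
    for i in range(0,h,step):
        cv2.line(c,(0,i*s),(5,i*s),(0,255,255),1)
        if i%(2*step)==0: cv2.putText(c,str(y+i),(6,i*s+4),0,.35,(0,255,255),1)
    return c
E
python3 - <<'E'
from mont import *
t=cv2.imread("pics/top0.png");s=cv2.imread("pics/scene0.png")
m=np.vstack([np.hstack([tile(t,340,230,80,75,4)]+[tile(t,190,215,80,75,4)]),np.hstack([tile(s,255,180,80,75,4),tile(s,390,260,80,75,4)])])
m=np.vstack([np.hstack([tile(t,345,235,66,60,6),tile(t,194,217,66,72,6)[:360]]),np.hstack([tile(s,260,188,66,66,6)[:390],tile(s,405,260,66,66,6)[:390]])])
cv2.imwrite("pics/m0.png",m[:, :800][:750]); print(m.shape)
a=m[:360];b=m[360:]
m=cv2.resize(m,None,fx=.8,fy=.8) if m.shape[0]>600 else m
cv2.imwrite("pics/m0.png",m)
E
```

```text
(750, 792, 3)
```

View pics/m0.png

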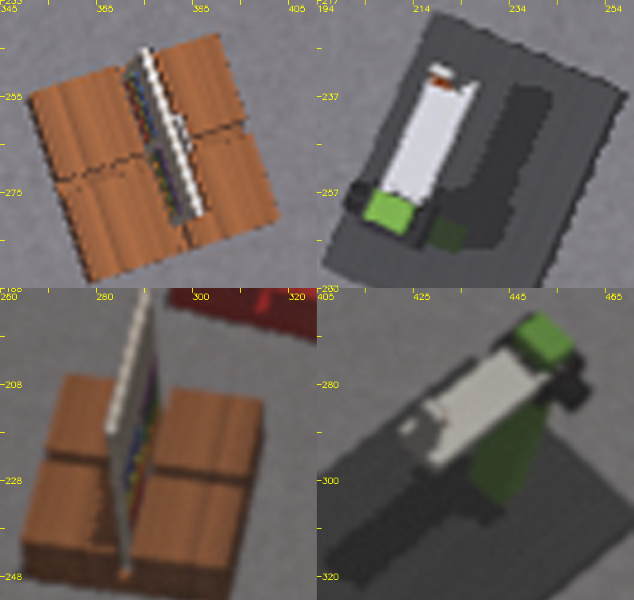

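The top crop shows the holder's top corners at (350.8,254.8), (390.4,242.3), (402.9,280.2) and (363.8,294), with swatches facing left and the staple on the right. The stand's post top is at (209.2,261.2) and the prong tip at about (220,232.6). In the scene crop the prong tip is at about (429,285).

```bash
cat > h.py <<'E'
from station import arm,snapshot,camera_info,ticket
import cv2,numpy as np
from scipy.spatial.transform import Rotation as Ro
def cam(n):
    c=camera_info(n); K=np.array([[c["fx"],0,c["cx"]],[0,c["fy"],c["cy"]],[0,0,1]]); return c,K,np.array(c["dist_coeffs"])
def ext(n,pose=None):
    c=camera_info(n)
    if n!="wrist": return np.array(c["R"]),np.array(c["t"])
    p,q=pose; T=np.array(c["T_tool_cam"]); Rw=Ro.from_quat(q).as_matrix()
    R=(Rw@T[:3,:3]).T; return R,-R@(Rw@T[:3,3]+np.array(p))
def rays(n,px,pose=None):
    c,K,d=cam(n); R,t=ext(n,pose)
    u=cv2.undistortPoints(np.array(px,float).reshape(-1,1,2),K,d).reshape(-1,2)
    return -R.T@t,(np.c_[u,np.ones(len(u))]@R)
def onz(n,px,z,pose=None):
    o,d=rays(n,px,pose); return o+d*((z-o[2])/d[:,2])[:,None]
def proj(n,X,pose=None):
    c,K,d=cam(n); R,t=ext(n,pose); return cv2.projectPoints(np.array(X,float).reshape(-1,3),cv2.Rodrigues(R)[0],t,K,d)[0].reshape(-1,2)
def tri(obs): # [(o,d)]
    A=0;b=0
    for o,d in obs:
        d=d/np.linalg.norm(d);P=np.eye(3)-np.outer(d,d);A=A+P;b=b+P@o
    X=np.linalg.solve(A,b); return X
def down(a): # tool y axis at yaw a, pointing down
    y=np.array([np.cos(a),np.sin(a),0]);z=np.array([0,0,-1.]);return Ro.from_matrix(np.c_[np.cross(y,z),y,z]).as_quat()
def snap(n,f):
    pose=(np.array(arm.read_tool_pos()),np.array(arm.read_eef_rot())); im=snapshot(n); cv2.imwrite(f"pics/{f}.png",im)
    np.save(f"pics/{f}.npy",np.r_[pose[0],pose[1]]); return im,pose
E
python3 - <<'E'
from h import *
P=onz("top",[(350.8,254.8),(390.4,242.3),(402.9,280.2),(363.75,294)],.04)
print(P.round(4),P.mean(0)); e=[P[1]-P[0],P[2]-P[3],P[0]-P[3],P[1]-P[2]]
print([ (np.degrees(np.arctan2(v[1],v[0])).round(1),np.linalg.norm(v).round(4)) for v in e])
B=onz("top",[(219,219.5),(258.8,236.2),(195,271.8)],.014);print(B.round(4))
Q=onz("top",[(209.2,261.2)],.16)[0]
o1,d1=rays("top",[(220.2,232.6)]);o2,d2=rays("scene",[(429,285)])
X=tri([(o1,d1[0]),(o2,d2[0])]);print("post",Q,"prong",X,"repro",proj("top",X),proj("scene",X))
for z in(.14,.164,.188):print(onz("top",[(220.2,232.6)],z)[0],onz("scene",[(429,285)],z)[0])
h=P.mean(0)
for a in (108,-72):
  print(a,np.round(arm.ik([h[0],h[1],.3],down(np.radians(a))) if arm.ik([h[0],h[1],.3],down(np.radians(a))) is not None else np.nan,2))
for a in (-21,159):
  r=arm.ik([X[0],X[1],.3],down(np.radians(a)));print(a,None if r is None else np.round(r,2))
E
```

```text
[[ 0.5671 -0.1384  0.04  ]
 [ 0.6026 -0.2438  0.04  ]
 [ 0.5019 -0.2776  0.04  ]
 [ 0.4637 -0.174   0.04  ]] [ 0.53382407 -0.20846074  0.04      ]
[(np.float64(-71.4), np.float64(0.1113)), (np.float64(-69.7), np.float64(0.1104)), (np.float64(19.0), np.float64(0.1094)), (np.float64(18.5), np.float64(0.1062))]
[[0.6602 0.224  0.014 ]
 [0.6159 0.1121 0.014 ]
 [0.5147 0.2838 0.014 ]]
post [0.53225293 0.21266384 0.16      ] prong [0.6017475  0.18613945 0.17143117] repro [[220.21840847 232.59323293]] [[429.02263015 285.00043119]]
[0.60614755 0.19272777 0.14      ] [0.58405488 0.18324145 0.14      ]
[0.60277445 0.18773115 0.164     ] [0.59758128 0.1854217  0.164     ]
[0.59940136 0.18273452 0.188     ] [0.61110768 0.18760196 0.188     ]
108 [ 0.23  0.5   0.17  1.66 -0.1   0.99  2.31]
-72 [-0.2   0.64  0.91  1.68 -0.56  1.1  -0.38]
-21 [-0.57  0.61  0.4   1.5  -0.26  1.08 -0.48]
159 [-0.11  0.61 -0.39  1.48  0.25  1.09  2.23]
```

```bash
python3 - <<'E'
from h import *
from mont import *
arm.movep([.602,.186,.34],down(np.radians(159)));i1,_=snap("wrist","w1")
print(arm.read_time())
arm.movep([.535,-.208,.32],down(np.radians(108.5)));i2,_=snap("wrist","w2")
print(arm.read_time(),arm.read_ft_force(),arm.read_joint_positions())
print(proj("wrist",[.602,.186,.165],(_[0]*0+[.602,.186,.34],down(np.radians(159)))),proj("wrist",[.535,-.208,.145],_))
cv2.imwrite("pics/w12.png",np.vstack([cv2.resize(i,(400,300)) for i in(i1,i2)]))
E
```

```text
2.125
3.6583 [ 0.72481969 -0.28356034  0.92757086] [ 0.43271435  0.48402308 -0.1603768   1.6247158   0.08452454  1.03929778
  2.14538782]
[[315.16283252 240.32018853]] [[312.57545589 237.93087606]]
```

View pics/w12.png

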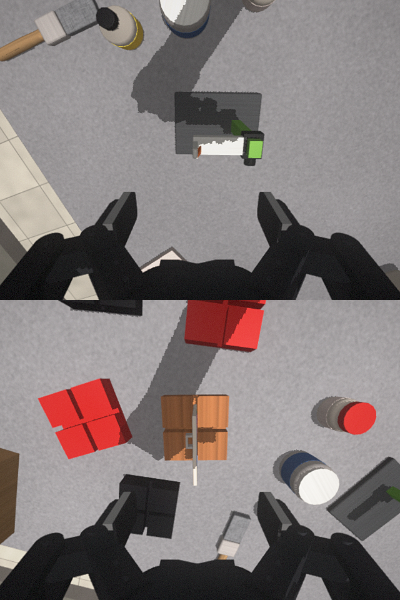

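The top half shows the stand centred, with the prong at about (310,235) at full resolution. The bottom half shows the panel edge-on at (311,230) with its staple to the left. Next I'll enlarge both.

```bash
python3 - <<'E'
from mont import *
a=cv2.imread("pics/w1.png");b=cv2.imread("pics/w2.png")
A=tile(a,295,205,132,66,6);A=cv2.copyMakeBorder(A,0,0,0,0,0)
A=tile(a,300,200,100,75,4);A2=tile(a,270,140,100,75,4)
m=np.hstack([np.vstack([tile(a,300,205,66,50,6),tile(a,270,140,160,120,2,20)[:240,:396] if 0 else cv2.copyMakeBorder(tile(a,270,140,160,120,2,20),0,0,0,76,0)]),tile(b,255,150,66,90,6) if 0 else cv2.resize(tile(b,255,150,120,170,3),(381,540))])
print(m.shape);cv2.imwrite("pics/m1.png",m)
E
```

```text
(540, 777, 3)
```

View pics/m1.png

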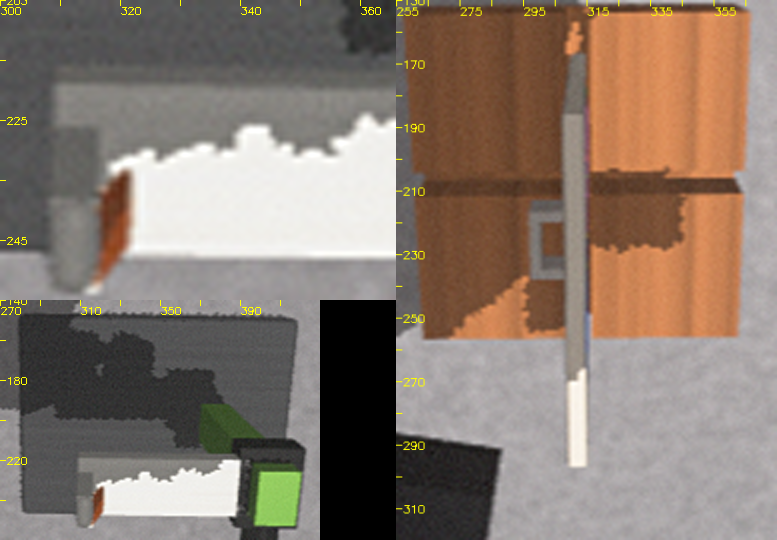

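The prong face in w1 spans columns 308.7 to 316.2, with its base at row 225.8 and its tip at about 252. The arm's edges are at rows 218.3 and 247.5. In w2 the panel's top edge runs from (310.9,185.6) to (312.05,296.7).

```bash
python3 - <<'E'
from h import *
ld=lambda f:(lambda v:(v[:3],v[3:]))(np.load(f"pics/{f}.npy"))
p1,p2=ld("w1"),ld("w2")
E=onz("wrist",[(310.9,185.6),(312.05,296.7)],.145,p2);v=E[0]-E[1]
print("panel",E.mean(0),np.linalg.norm(v),np.degrees(np.arctan2(v[1],v[0])))
o=[rays("wrist",[(312.3,251)],p1),rays("scene",[(429,285)]),rays("top",[(220.2,232.6)])]
for s in((0,1),(0,2),(0,1,2)):print("tip",s,tri([(o[i][0],o[i][1][0]) for i in s]))
for H in(.115,.125,.135,.145,.155):
  e=onz("wrist",[(330,218.3),(330,247.5),(312.4,232.6),(308.7,232.6)],H,p1);print(H,np.linalg.norm(e[0]-e[1]),e[2],proj("scene",e[2]),proj("top",e[2]), onz("wrist",[(312.3,251)],H+.034,p1))
a=onz("wrist",[(308.7,235),(390,235)],.135,p1);v=a[0]-a[1];print(np.degrees(np.arctan2(v[1],v[0])))
# base front edge yaw: base corners top-left (w1 small tile) & arm long edge
c=lambda x,y:(270+x/2,140+(y-300)/2)
B=onz("wrist",[c(20,317),c(297,318),c(22,513)],.014,p1);print(B);w=B[0]-B[1];print(np.degrees(np.arctan2(w[1],w[0])),np.linalg.norm(w))
g=onz("wrist",[c(277,499)],.16,p1);print("post",g)
E
```

```text
panel [ 0.54006315 -0.20716823  0.145     ] 0.08983154297047434 -160.971120135175
tip (0, 1) [0.60537323 0.18817932 0.17966444]
tip (0, 2) [0.59735065 0.17675669 0.21718194]
tip (0, 1, 2) [0.60345047 0.187382   0.17648198]
0.115 0.027855642836776152 [0.60699148 0.19505346 0.115     ] [[428.23372912 300.73730546]] [[221.27108853 233.6581945 ]] [[0.6088164  0.20010338 0.149     ]]
0.125 0.026912321952019994 [0.6058313 0.1922122 0.125    ] [[427.87886184 297.69590055]] [[221.58086965 233.5756489 ]] [[0.60743542 0.19669915 0.159     ]]
0.135 0.02596900106726376 [0.60467113 0.18937095 0.135     ] [[427.52017321 294.62061091]] [[221.89548916 233.49181758]] [[0.60605444 0.19329492 0.169     ]]
0.145 0.025025680182507587 [0.60351096 0.1865297  0.145     ] [[427.15759974 291.51085376]] [[222.21506118 233.40667029]] [[0.60467346 0.18989069 0.179     ]]
0.155 0.02408235929775139 [0.60235078 0.18368844 0.155     ] [[426.79107649 288.36603261]] [[222.5397035  233.32017583]] [[0.60329248 0.18648646 0.189     ]]
-20.999372934486008
[[0.61708317 0.11782164 0.014     ]
 [0.47071132 0.17438326 0.014     ]
 [0.66154973 0.22660592 0.014     ]]
-21.12773558275791 0.15692016317641014
post [[0.53390048 0.21433556 0.16      ]]
```

```bash
cat >> h.py <<'E'
def xs(a):return np.array([np.cos(a),np.sin(a),0])
SY=np.radians(-21.1); PR=np.array([.603,.187,0])
E
python3 - <<'E'
from h import *
q=down(np.radians(109)); x,y=.5401,-.2072
arm.line_to([x,y,.25],.15,q); arm.line_to([x,y,.196],.08)
f0=np.array(arm.read_ft_force());arm.move_gripper(0.0,60)
print(arm.read_tool_pos(),arm.read_opening(),arm.read_finger_force(),np.array(arm.read_ft_force())-f0)
arm.line_to([x,y,.26],.08);print(arm.read_ft_force()-f0,arm.read_opening());arm.line_to([x,y,.40],.2)
print(arm.read_time(),arm.read_joint_positions().round(2))
g=PR+.0065*xs(SY)
arm.movep([g[0],g[1],.40],down(SY)); print(arm.read_time(),arm.read_joint_positions().round(2),arm.read_ft_force())
arm.line_to([g[0],g[1],.325],.15);print(arm.read_tool_pos(),arm.read_ft_force())
i,p=snap("wrist","w3"); i2=snapshot("scene");cv2.imwrite("pics/s3.png",i2)
from mont import *
cv2.imwrite("pics/m3.png",np.hstack([tile(i,225,130,200,300,2,20),tile(i2,395,240,66,100,6)]))
tip=PR+[0,0,.179];print(proj("wrist",tip,p),proj("wrist",PR+[0,0,.193],p))
E
```

```text
[ 0.54032979 -0.20725212  0.19620325] 0.040490978047561584 60.70013165473938 [0.44458694 1.03427038 1.66851219]
[ 0.68301265  1.26056202 -0.62072331] 0.041020879179536514
7.6167 [ 0.43  0.43 -0.16  1.48  0.07  1.24  2.16]
9.95 [-0.48  0.54  0.27  1.32 -0.14  1.31 -0.58] [ 0.06730635 -0.49301444  0.14150663]
[0.60934866 0.18451889 0.32574218] [ 0.29587777 -0.00327051 -1.69478637]
[[304.69747459 254.44833713]] [[304.05422797 262.10934129]]
```

View pics/m3.png

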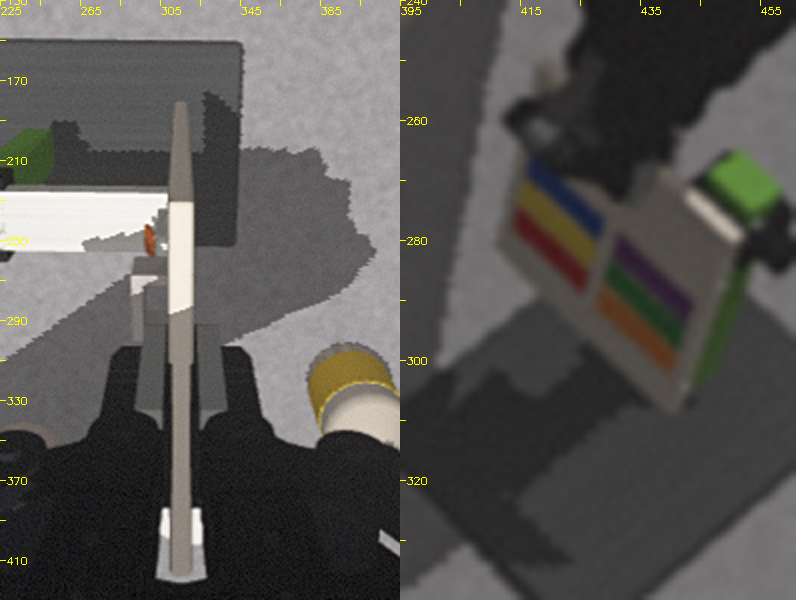

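The panel is held with its swatches outward and the staple at about (295,265). The prong shows just behind the panel's back at about (304,250). I'll zoom in with a model overlay.

```bash
python3 - <<'E'
from h import *
from mont import *
v=np.load("pics/w3.npy");p=(v[:3],v[3:]);im=cv2.imread("pics/w3.png")
S=7;x0,y0,w,h=276,215,56,84
a=tile(im,x0,y0,w,h,S);b=a.copy()
Rw=Ro.from_quat(p[1]).as_matrix();ey=Rw[:,1];ez=np.array([0,0,1.]);ex2=np.cross(ez,ey)
pan=lambda x,y,z:p[0]+[0,0,-.181]+ey*x+ex2*y+ez*z  # panel frame
c,s=np.cos(SY),np.sin(SY)
st=lambda x,y,z:PR+np.array([c*x-s*y,s*x+c*y,z])
def poly(P,col):
    q=proj("wrist",P,p);cv2.polylines(b,[np.int32((q-[x0,y0]+.5)*S)],True,col,1)
for z in(.068,.082):
    poly([pan(x,y,z) for x,y in((-.0025,-.01),(-.0025,.01),(-.0135,.01),(-.0135,-.01))],(0,0,255))
poly([pan(x,y,.13) for x,y in((-.0025,-.045),(.0025,-.045),(.0025,.045),(-.0025,.045))],(255,0,255))
for z in(.145,.173):poly([st(x,y,z) for x,y in((-.003,-.006),(.003,-.006),(.003,.006),(-.003,.006))],(0,255,0))
poly([st(-.03,-.012,.145),st(.003,-.012,.145),st(.003,.012,.145),st(-.03,.012,.145)],(255,255,0))
cv2.imwrite("pics/m4.png",np.hstack([a,b]))
E
```

```text
(no output)
```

View pics/m4.png

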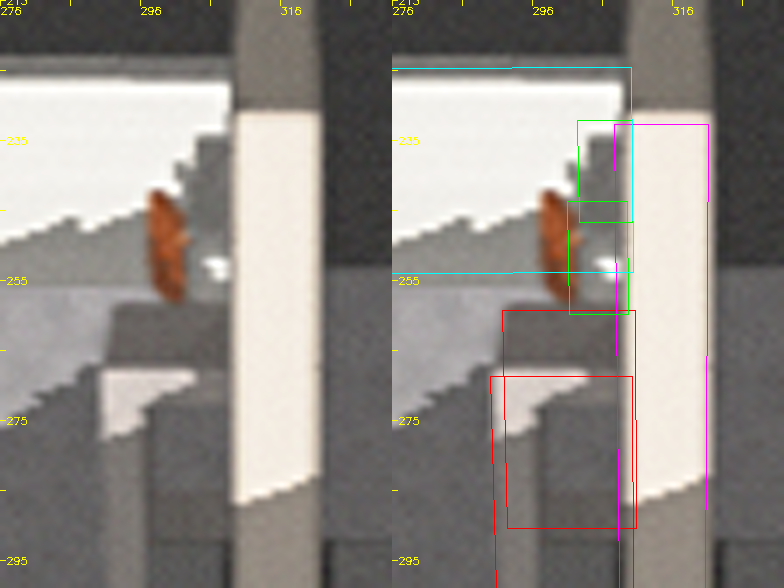

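```bash
python3 - <<'E'
from h import *
ld=lambda f:(lambda v:(v[:3],v[3:]))(np.load(f"pics/{f}.npy"))
p1,p3=ld("w1"),ld("w3");c,s=np.cos(SY),np.sin(SY)
sf=lambda X:np.array([[c,s],[-s,c]])@(np.array(X)-PR)[:2]*1e3
for H in(.14,.145,.15,.155):
  print(H,"w1",*[sf(X).round(1) for X in onz("wrist",[(311.9,217.8),(311.9,247)],H,p1)],"w3",*[sf(X).round(1) for X in onz("wrist",[(303,225.9),(303,255.6)],H,p3)])
# near prong-face rear edge column in w3 (base/tip), x in stand frame
print("rear x",[sf(onz("wrist",[(u,w)],z,p3)[0]).round(1) for u,w,z in((303.1,234,.148),(302.2,250,.17))])
# panel as seen
tz=p3[0][2]-.181
print("panel top near corners",[sf(onz("wrist",[(u,230.5)],tz+.13,p3)[0]).round(1) for u in(309,321)])
print("staple rear near top corner",sf(onz("wrist",[(290.1,267.4)],tz+.082,p3)[0]).round(1), "near inner", sf(p3[0]))
E
```

```text
0.14 w1 [  0.9 -12.2] [ 0.9 13.3] w3 [-2.4  9.2] [ -2.7 -15.7]
0.145 w1 [  0.8 -13.5] [ 0.8 11.5] w3 [-2.2 10.6] [ -2.5 -13.8]
0.15 w1 [  0.8 -14.8] [0.8 9.7] w3 [-2.  12.1] [ -2.3 -11.9]
0.155 w1 [  0.7 -16.1] [0.7 8. ] w3 [-1.8 13.5] [ -2.1 -10. ]
rear x [array([-2.1,  5.1]), array([-2., -0.])]
panel top near corners [array([ 5. , 45.7]), array([ 9.5, 45.7])]
staple rear near top corner [-6.4 10.5] near inner [ 6.8161971  -0.02926507]
```

```bash
cat >> h.py <<'E'
def F(n=3): return np.mean([arm.read_ft_force() for _ in range(n)],0)
def feel(g,z,zend,step,F0,lim,latlim,vel=.01):
    L=[]
    while z>zend+1e-6:
        z-=step; arm.line_to([g[0],g[1],z],vel); f=F()-F0; c,s=np.cos(SY),np.sin(SY)
        L.append((round(z*1e3,1),round(arm.read_tool_pos()[2]*1e3,1),*np.round([c*f[0]+s*f[1],-s*f[0]+c*f[1],f[2]],1)))
        if f[2]>lim or np.hypot(f[0],f[1])>latlim: break
    return z,L
E
python3 - <<'E'
from h import *
c,s=np.cos(SY),np.sin(SY);ex=np.array([c,s,0]);ey=np.array([-s,c,0])
g=PR+ex*(.0065+.0003)-ey*.0012; np.save("g.npy",g)
arm.line_to([g[0],g[1],.31],.05);arm.pause(.3);F0=np.mean([F() for _ in range(5)],0);np.save("F0.npy",F0);t=arm.read_time();print(t,F0)
z,L=feel(g,.31,.284,.001,F0,10,5);print(arm.read_time())
for l in L:print(*l)
E
```

```text
11.45 [ 0.72053227  0.69232181 -1.34214636]
17.95
309.0 308.9 -0.4 -1.0 0.4
308.0 307.9 -0.6 -1.7 -0.2
307.0 306.9 -0.7 -1.0 0.1
306.0 305.9 -0.3 -0.5 0.9
305.0 304.9 0.5 -0.7 0.2
304.0 303.9 -0.7 -1.5 0.3
303.0 302.9 0.5 -1.0 -0.7
302.0 301.9 -0.3 -1.5 0.5
301.0 300.9 -0.3 -0.8 0.2
300.0 299.9 -0.4 -1.6 0.9
299.0 298.9 -0.2 -0.7 0.3
298.0 297.9 0.7 -1.3 0.2
297.0 296.9 -0.2 -1.7 0.2
296.0 295.9 -0.2 -0.7 0.7
295.0 294.9 -0.1 -1.6 -0.3
294.0 293.9 -0.5 -0.6 0.4
293.0 292.9 0.2 -1.4 0.2
292.0 291.9 0.1 -0.4 0.6
291.0 290.9 0.3 -1.3 0.1
290.0 289.9 -0.9 -1.5 0.3
289.0 288.9 -0.8 -0.9 0.3
288.0 287.9 -0.8 -1.0 0.9
287.0 286.9 -0.7 -1.3 0.3
286.0 285.9 -1.7 -1.3 -0.0
285.0 284.9 -0.7 -0.7 0.0
284.0 284.0 -1.8 -0.8 0.1
```

```bash
python3 - <<'E'
from h import *
from mont import *
i,p=snap("wrist","w5")
cv2.imwrite("pics/m5.png",tile(i,270,205,70,75,8))
E
```

```text
(no output)
```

View pics/m5.png

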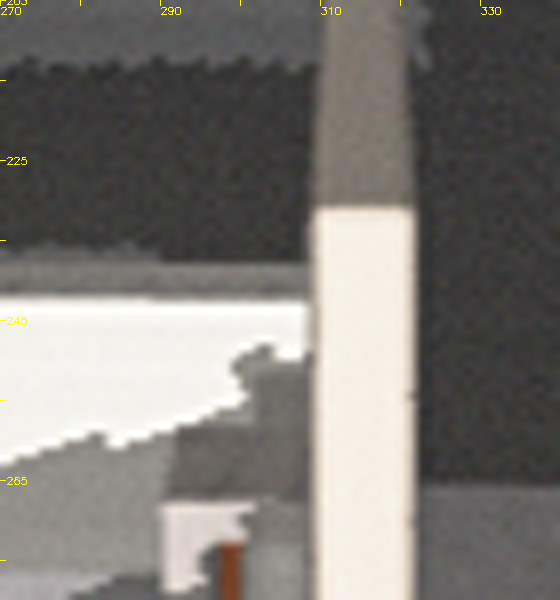

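The prong and orange barb now show inside the staple opening, with the barb at about (298,275) above the near wall, so the prong has entered. I'll continue down.

```bash
python3 - <<'E'
from h import *
g=np.load("g.npy");F0=np.load("F0.npy")
z,L=feel(g,.284,.266,.0007,F0,15,11,.01);print(arm.read_time())
for l in L:print(*l)
E
```

```text
24.5
283.3 283.5 -3.0 -0.9 2.0
282.6 283.1 -3.0 -0.9 4.9
281.9 282.6 -2.9 -1.1 6.3
281.2 282.4 -4.4 -1.5 8.8
280.5 282.1 -3.5 -2.2 10.3
279.8 281.5 -3.8 -1.6 10.5
279.1 280.9 -3.5 -1.6 10.6
278.4 280.2 -4.3 -2.0 10.6
277.7 279.4 -4.7 -2.1 9.8
277.0 278.7 -4.6 -1.5 9.9
276.3 278.0 -4.6 -2.0 10.8
275.6 277.2 -3.8 -2.0 9.4
274.9 276.4 -5.4 -0.4 9.4
274.2 275.3 -3.5 -1.9 8.2
273.5 274.5 -3.0 -1.5 7.4
272.8 273.7 -3.7 -1.0 7.8
272.1 273.0 -2.9 -1.5 7.1
271.4 272.2 -3.4 -0.6 6.4
270.7 271.5 -3.2 -1.0 7.4
270.0 270.9 -4.3 -1.2 7.6
269.3 270.2 -4.0 -1.2 7.6
268.6 269.5 -2.9 -1.2 6.8
267.9 268.7 -4.6 -2.1 6.9
267.2 268.0 -3.5 -1.5 6.5
266.5 267.3 -3.3 -1.2 7.3
265.8 266.7 -3.9 -0.8 7.2
```

```bash
python3 - <<'E'
from h import *
g=np.load("g.npy");F0=np.load("F0.npy")
z,L=feel(g,.2658,.246,.0007,F0,11.5,11,.01);print(arm.read_time(),z)
for l in L:print(*l)
E
```

```text
27.5 0.25740000000000024
265.1 265.9 -3.9 -1.0 7.3
264.4 265.2 -3.4 -0.7 7.1
263.7 264.5 -3.6 -0.8 6.8
263.0 263.8 -3.2 -1.1 6.5
262.3 263.0 -3.4 -1.0 7.1
261.6 260.9 -0.1 -0.1 0.2
260.9 260.5 -1.4 -0.9 -0.1
260.2 260.4 -0.5 -0.7 2.2
259.5 260.3 -1.7 -2.5 6.6
258.8 260.2 -2.1 -2.8 9.2
258.1 260.1 -2.2 -2.9 11.4
257.4 260.1 -2.8 -3.7 13.8
```

```bash
python3 - <<'E'
from h import *
from mont import *
g=np.load("g.npy");F0=np.load("F0.npy")
arm.line_to([g[0],g[1],.2602],.01);print(F()-F0)
arm.move_gripper(.4,20);print(arm.read_opening(),F()-F0,arm.read_finger_force())
arm.line_to([g[0],g[1],.40],.1);arm.pause(.5)
i,p=snap("wrist","w6");j,_=snap("scene","s6");print(arm.read_time())
cv2.imwrite("pics/m6.png",np.hstack([tile(i,260,170,80,120,5),tile(j,400,250,64,100,6)]))
E
```

```text
[-1.1880022  -1.50353094  4.77632011]
0.3972458860570593 [-0.03779012 -0.81090471  0.29588757] 0.0
30.4833
```

View pics/m6.png

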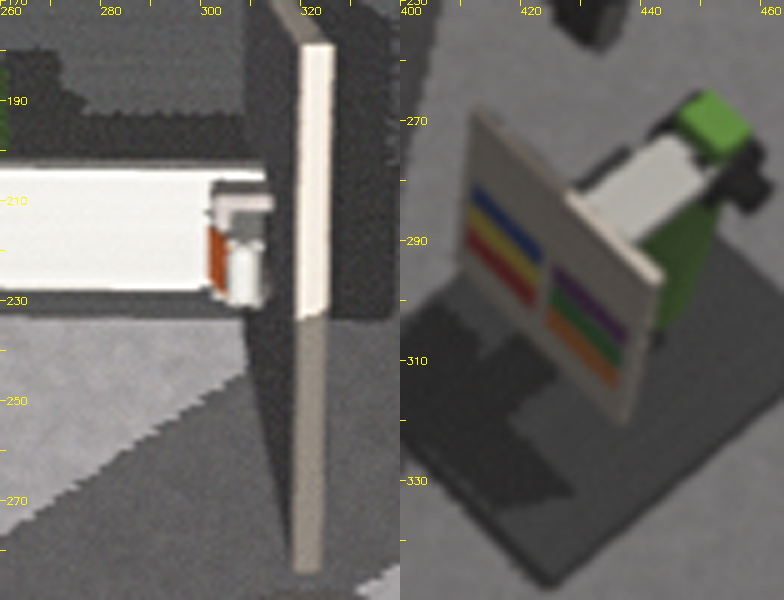

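The panel hangs square with its swatches outward. The staple sits on the arm at about (306,208), the orange barb shows above it at (302,222), and the gripper is clear.

```bash
python3 -c "
from station import ticket
print(ticket.finish_job())"
```

```text
the job is handed in; nothing more can be done
None
```

The panel hangs released on the stand's hook with its swatches outward; the staple is home on the arm and the barb snapped out above it. Peak downward force was about 14 N against the 20 N limit, and the job was handed in at about 30 s (no verdict was returned).

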